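Tare the silversmith's bench scale

ROBOT

A 7-joint arm with a two-finger parallel gripper is mounted at the origin on the work surface. World frame = base frame: x ahead of the robot, y to its left, z up, the work surface at z = 0. Lengths are in m, angles in rad, forces in N, time in s.
With the tool pointing down it reaches from about 0.375 to 0.925 m from the base axis. Payload 3.1 kg.
Tool frame: the origin (TCP) lies midway between the tips of the shut fingers; the grasp point (between the pads) lies behind it (arm.tcp_to_grasp is the z of the grasp point in the tool frame, in m); z points along the fingers, y is the line along which they close (so a half turn about z gives the same grasp; the last joint's range is limited). The gripper opens to 85 mm and grips with 20 to 120 N. Pads are 22 mm wide; open, the fingers measure 114 mm over their backs; the gripper's body (76 mm by 85 mm) begins 54 mm behind the grasp point. The pads swing forward as they close: fully open they stand 13 mm farther back than shut.
Start: joints at [1.022, 0.383, 0.044, 1.598, -0.018, 1.161, -0.05], TCP at [0.283, -0.585, 0.202] pointing down, gripper open.
Joint ranges: [-2.61, 2.61], [-0.41, 2.15], [-1.48, 1.57], [0, 2.5], [-1.57, 4.71], [0.05, 1.97], [-2.85, 2.85]. Speed limits (rad/s): [2.79, 2.79, 3.14, 3.14, 3.14, 3.14, 3.14].

INTERFACE

Orientations are given as a unit quaternion [x, y, z, w].
In Python, from station import arm, camera, calibration, ticket gives the robot as it stands.
- The arm moves only by the tool drive_tool, never from a script. Its argument "moves" is a list of rows, each a list of 6 numbers: the shift along the world's x, y, z in m, then the turn, a rotation vector about the world's x, y, z in degrees. In form: [[tx, ty, tz, rx, ry, rz], ...]. A call has 1 to 5 rows; each row is the pose to reach, as a shift and turn from the pose commanded when the call began; what a row does not reach only later rows make up. A row lasts 1/8 s, in which the tool goes at most 62.5 mm and 10.7 degrees, less where a joint would pass 70% of its speed; a pose out of reach is approached as far as the arm can. A call with a gripper value outside its range is refused whole. "claw" is the opening in per cent of the stroke, from 0 (shut) to 100 (fully open), set as the call begins (left out, the last holds). The fingers move at their own pace and stop on an object; the grip force is fixed at half the most. Time passes only in rows, so rows that repeat a pose let the fingers close. It gives the time, the measured TCP pose, the force, the opening and the grip force at its end, in the units of the state.
- arm.sense(): the state, without advancing time (a new reading comes with each control period).
- camera(name): name is "scene" or "top" or "wrist"; returns the picture (480x640x3 uint8, blue, green, red); there is no depth.
- calibration(name): a dict with "mtx" (3x3 intrinsics, pixels), "extrinsics" (4x4, takes a point from camera to world coordinates). Camera axes: x right, y down, z forward; pixel columns grow to the right and rows downward; lengths in m; the calibration is good to about 2 mm. A picture is of the moment at which its call begins: read the wrist's pose just before it. calibration takes no time and is no camera call; for the wrist camera it gives the pose at the moment of the call.
- ticket.job_done(): hands the job in; it is judged then, once.
The state is a dict: "clock": time; "joints": joint angles; "dq": joint speeds; "joint_efforts": joint torques, N m; "eef_pos": TCP position; "orientation": TCP orientation; "ft_force": force on the tool from outside, world axes, zero at the start; "torque": the same for the moment, N m; "opening": opening from 0.0 (shut) to 1.0 (fully open); "gripper_force": force on a finger pad.
Only numpy, scipy, OpenCV 4.12 (cv2) and the standard library are available. Lean on these libraries where they do the work, as an engineer would, in place of code of your own. Each camera call takes 0.05 s, during which the arm holds its last target. There are 200 camera calls.

TASK

On the bench scale, push the sliding dust cover with a fingertip right across to its stop so that it lies over the square well and the round well is open. Then reach the closed fingertips into the round well, press the sunken tare key all the way down and keep it down for about a second, and draw out again so that the key springs back. Push and press only: do not press the key in the square well, and leave the goblet on the pan and the things standing round the scale where they are.

Things in the scene. Friction and masses are not known exactly. Their poses are not given: they have to be found in the camera images.
- scale: Grey bench scale, fixed, 230 mm (x) by 330 mm (y), turned up to 20 degrees. Origin: centre of its underside. Its -y half is the key console: flat top 65 mm above the bench, y -165 to -5, with two wells flush in that top at x = +50 and -50, y = -85; which is where changes. Its +y half carries a round steel pan, 148 mm across, top 65 mm up, centred at (0, +85).
- cover_top (a point): Centre of the top of the sliding dust cover: flat white plate 92 mm long (scale's x), 96 mm wide (y), too big to pinch; it fills 1 to 13 mm above the console top. Slides along the scale's x between two rails (4 mm wide, 9 mm high, centred 51.5 mm either side of its middle, 196 mm long). Push it by its end face; friction about 1.5 N; stays where left.
- cover (a joint): Position of the cover along the scale's x, m: -0.05 (stop, exactly over the well at x = -50 mm) to +0.05 (stop, exactly over the well at x = +50 mm). It starts near the middle, half over both.
- round_well_rim (a point): Centre of the mouth of the round well, 49 mm in diameter, in a bare metal insert flush with the console top (65 mm above the bench). Straight walls; the tare key lies sunken in it.
- square_well_rim (a point): Centre of the mouth of the square well, 47 by 47 mm, in a bare metal insert flush with the console top; same height. Holds the calibration key, not to be pressed.
- tare_key_top (a point): Centre of the top of the tare key: black round key 34 mm across, at the bottom of the round well, 22 mm below the rim when up. Moves straight down.
- tare_key (a joint): Travel of the tare key, m: 0 up, 0.006 fully down; spring, begins to move at 1.5 N and needs 5 N to reach the bottom; springs back when let go.
- cal_key (a joint): Travel of the square calibration key (32 by 32 mm, black, 22 mm below the rim of the square well), m: 0 up, 0.006 down, same spring. Stay at 0.
- goblet: Loose silver goblet standing on the pan, 100 mm tall, 74 mm across the rim; origin at the centre of its foot. Bystander.
- jar: Loose lidded polish jar, 66 mm across, 85 mm tall, on the bench on the console's outer (-y) side of the scale; origin at the centre of its underside. Bystander.
- brush_pot: Loose white pot, 80 mm across, 90 mm tall, with brushes standing up to about 230 mm high, on the bench on the pan's (+y) side; origin at the centre of its underside. Bystander.
- silver_plate: Loose silver plate, 150 mm across, 14 mm high, on the bench beyond the scale (+x side); origin at the centre of its underside. Bystander.

How it is judged:
On the way, in this order (a step that is already met when the one before it is completed fails the run):
1. the cover lies over the square well, the round well is open (horizontal distance between cover_top and square_well_rim below 0.008 m), for 0.2 s.
2. the tare key is pressed down and kept down (value of joint tare_key above 0.0045 m and horizontal distance between the grasp point and tare_key_top below 0.06 m and horizontal distance between cover_top and square_well_rim below 0.008 m), for 0.4 s.
At the end, for the whole second after the job is handed in: The cover is centred over the square well within 8 mm, the tare key has been down by more than 4.5 mm of its 6 mm for at least 0.4 s and is up again (under 1 mm), the square key is up, and goblet, jar, pot and plate stand upright within 20 mm of where they were (horizontal distance between cover_top and square_well_rim below 0.008 m and value of joint each of tare_key, cal_key below 0.001 m and angle between each of goblet, jar, brush_pot's own z axis and vertical below 0.1 rad and linear speed of goblet below 0.02 m/s and not (distance of goblet from where it was at the start of the episode above 0.02 m) and not (distance of jar from where it was at the start of the episode above 0.02 m) and not (distance of brush_pot from where it was at the start of the episode above 0.02 m) and not (distance of silver_plate from where it was at the start of the episode above 0.02 m)); the robot touches nothing.
It fails at once if the calibration key in the square well is pressed (more than 2 mm) (value of joint cal_key above 0.002 m).
It fails at once if the goblet is lifted, knocked over or shoved more than 20 mm (distance of goblet from where it was at the start of the episode above 0.02 m or angle between goblet's own z axis and vertical above 0.3 rad).
It fails at once if jar, brush pot or plate is lifted or shoved more than 20 mm, or jar or pot tipped (distance of any of jar, brush_pot, silver_plate from where it was at the start of the episode above 0.02 m or angle between any of jar, brush_pot's own z axis and vertical above 0.3 rad).
It also fails if it takes over 42 s, if anything falls off the work surface, if the arm or the gripper's body presses on something with over 40 N, if the wrist force passes 120 N, or if a joint passes its speed limit or range.

## Working session

There is one attempt and no reset: what is moved stays moved. The work goes in short steps, Python scripts to look and compute and a tool call to move; the robot and the scene stay as the last step left them, time stands still between calls to the robot, and variables do not carry over. Pictures are saved under pics/ and viewed, at most 10 in all, crops included, and the job is handed in when it is done.

Besides the shell and the picture viewer there is one more tool, called by a JSON object that holds its "name" and its "arguments", one argument or row to a line. drive_tool: Moves the arm, as the interface text tells. Its arguments: {"type":"object","properties":{"moves":{"type":"array","items":{"type":"array","items":{"type":"number"}}},"claw":{"type":"number"}},"required":["moves"]}

```bash
mkdir -p pics
python3 - <<'E'
from station import arm,camera,calibration
import cv2
s=arm.sense(); print(s['clock'],s['eef_pos'],s['orientation'],s['opening'],arm.tcp_to_grasp)
for n in('top','scene'):
    cv2.imwrite(f'pics/{n}0.png',camera(n)); c=calibration(n); print(n,c['mtx'].tolist() if hasattr(c['mtx'],'tolist') else c['mtx'],c['extrinsics'])
E
```

```text
0.0 [ 0.28275087 -0.58416165  0.20040173] [ 9.74692358e-01  2.23546736e-01 -3.64808731e-04 -1.23753946e-03] 1.002670226907944 -0.0187
top [[569.6590356182195, 0.0, 319.8071009439972], [0.0, 569.6590356182195, 243.55647036082792], [0.0, 0.0, 1.0]] [[-2.22953412e-02 -9.84652328e-01  1.73097403e-01  4.52788054e-01]
 [-9.99744124e-01  2.26202705e-02 -9.55205674e-05  6.18844026e-02]
 [-3.82145553e-03 -1.73055241e-01 -9.84904706e-01  1.10660301e+00]
 [ 0.00000000e+00  0.00000000e+00  0.00000000e+00  1.00000000e+00]]
scene [[590.7783951247184, 0.0, 321.57109005055946], [0.0, 590.7783951247184, 245.1963623397173], [0.0, 0.0, 1.0]] [[-0.54579709  0.61778356 -0.56608215  1.25341428]
 [ 0.83790801  0.39920917 -0.37221258  0.46512507]
 [-0.00396163 -0.67747731 -0.735533    0.89329479]
 [ 0.          0.          0.          1.        ]]
```

View pics/top0.png

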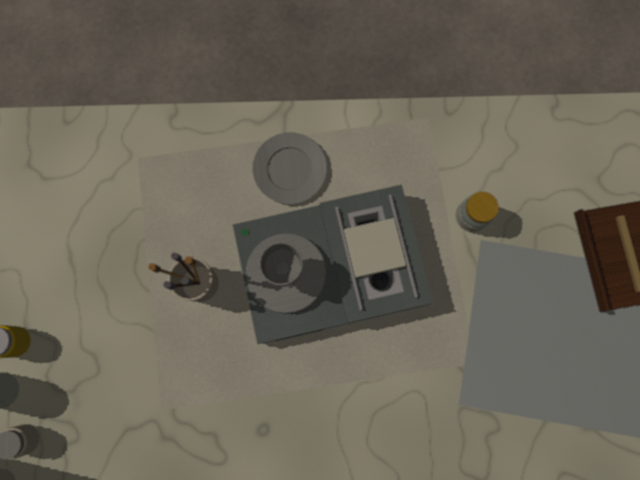

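View pics/scene0.png

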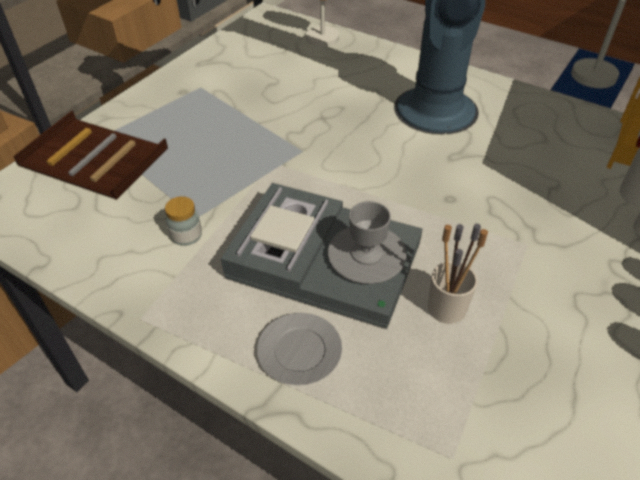

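The top view shows the white cover near (375,248). The round well is exposed below it on the robot side at (381,281), and the square well above it at (368,215). So the cover has to go toward the scale's +x, away from the robot. Next I'll measure this from both views.

```bash
cat > h.py <<'E'
import numpy as np,cv2
from station import camera,calibration
def ray(n,uv,c=None):
    c=c or calibration(n);K=np.array(c['mtx']);T=np.array(c['extrinsics'])
    d=T[:3,:3]@np.linalg.solve(K,[uv[0],uv[1],1]);return T[:3,3],d/np.linalg.norm(d)
def onz(n,uv,z,c=None):
    o,d=ray(n,uv,c);return o+d*(z-o[2])/d[2]
def tri(a,ua,b,ub,ca=None,cb=None):
    o,d=ray(a,ua,ca);p,e=ray(b,ub,cb)
    s=np.linalg.lstsq(np.c_[d,-e],p-o,rcond=None)[0]
    A,B=o+s[0]*d,p+s[1]*e;return (A+B)/2,np.linalg.norm(A-B)
def cover(img,box,thr):
    x0,y0,x1,y1=box;g=cv2.GaussianBlur(img,(3,3),0).min(2)[y0:y1,x0:x1]
    cs,_=cv2.findContours((g>thr).astype('uint8'),cv2.RETR_EXTERNAL,cv2.CHAIN_APPROX_NONE)
    c=max(cs,key=cv2.contourArea)+np.array([x0,y0])
    h=cv2.convexHull(c);q=cv2.approxPolyN(h,4).reshape(-1,2).astype(float) if hasattr(cv2,'approxPolyN') else cv2.boxPoints(cv2.minAreaRect(c))
    return q
E
python3 - <<'E'
from h import *
t=cv2.imread('pics/top0.png');s=cv2.imread('pics/scene0.png')
print(t[248,375],t[215,345],t[281,362],s[228,285],s[190,295])
qt=cover(t,(335,205,415,290),150);qs=cover(s,(235,190,325,265),150);print(qt.tolist(),qs.tolist())
P=np.array([onz('top',u,.078) for u in qt]);print(P.round(4),np.linalg.norm(P-np.roll(P,-1,0),axis=1),P.mean(0))
P2=np.array([onz('scene',u,.078) for u in qs]);print(P2.round(4),P2.mean(0))
print(tri('top',qt.mean(0),'scene',qs.mean(0)))
m=cv2.resize(np.hstack([t[180:320,320:450]]),None,fx=4,fy=4,interpolation=cv2.INTER_CUBIC)
cv2.imwrite('pics/c1.png',cv2.convertScaleAbs(m,alpha=1.6))
E
```

```text
[109 127 133] [63 69 65] [66 72 69] [170 190 199] [89 94 92]Traceback (most recent call last):
  File "<stdin>", line 4, in <module>
  File "h.py", line 15, in cover
    c=max(cs,key=cv2.contourArea)+np.array([x0,y0])
      ~~~^^^^^^^^^^^^^^^^^^^^^^^^
ValueError: max() iterable argument is empty
```

```bash
sed -i 's/(g>thr)/(g>(thr or cv2.threshold(g,0,255,cv2.THRESH_OTSU)[0]))/' h.py
python3 - <<'E'
from h import *
t=cv2.imread('pics/top0.png');s=cv2.imread('pics/scene0.png')
qt=cover(t,(335,205,415,290),85);qs=cover(s,(235,190,325,265),130);print(qt.tolist(),qs.tolist())
P=np.array([onz('top',u,.078) for u in qt]);print(P.round(4),np.linalg.norm(P-np.roll(P,-1,0),axis=1),P.mean(0))
P2=np.array([onz('scene',u,.078) for u in qs]);print(P2.round(4),P2.mean(0))
print(tri('top',qt.mean(0),'scene',qs.mean(0)))
m=cv2.resize(np.hstack([t[180:320,320:450]]),None,fx=4,fy=4,interpolation=cv2.INTER_CUBIC)
cv2.polylines(m,[((qt-[320,180])*4).astype(int)],True,(0,0,255))
n=cv2.resize(s[180:270,220:340],None,fx=4,fy=4,interpolation=cv2.INTER_CUBIC)
cv2.polylines(n,[((qs-[220,180])*4).astype(int)],True,(0,0,255))
M=np.zeros((600,800,3),'uint8');M[:560,:520]=cv2.convertScaleAbs(m,alpha=1.6);n=n[:, 60:340];M[:360,520:]=n
cv2.imwrite('pics/c1.png',M)
E
```

```text
[[415.0, 289.0], [354.0, 289.0], [335.0, 207.0], [393.0, 205.0]] [[325.0, 204.0], [292.0, 264.0], [248.0, 235.0], [278.0, 190.0]]
[[ 0.5463 -0.1083  0.078 ]
 [ 0.5488  0.0019  0.078 ]
 [ 0.7017  0.0321  0.078 ]
 [ 0.703  -0.0755  0.078 ]] [0.11019177 0.15591026 0.10762918 0.16014705] [ 0.62494475 -0.03747442  0.078     ]
[[ 0.5281 -0.003   0.078 ]
 [ 0.6943  0.0327  0.078 ]
 [ 0.68   -0.0798  0.078 ]
 [ 0.5454 -0.1067  0.078 ]] [ 0.61193169 -0.03919247  0.078     ]
(array([ 0.6216534 , -0.03508455,  0.08537174]), np.float64(0.004270342170914037))
```

View pics/c1.png

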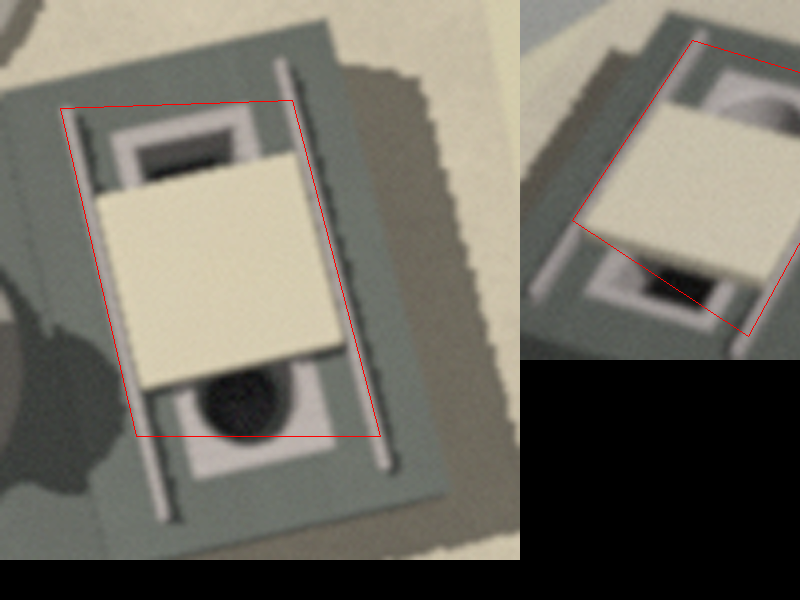

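The cover is the cream quad; the mask had picked up the rails too. I'll separate the cover by warmth (r-b) and a morphological opening.

```bash
python3 - <<'E'
s=open('h.py').read();i=s.index('def cover')
s=s[:i]+'''def cover(img,box):
    x0,y0,x1,y1=box;I=cv2.GaussianBlur(img,(3,3),0)[y0:y1,x0:x1].astype(int);w=np.clip(I[...,2]-I[...,0],0,255).astype('uint8')
    th,m=cv2.threshold(w,0,255,cv2.THRESH_OTSU)
    m=cv2.morphologyEx(m,cv2.MORPH_OPEN,np.ones((7,7)))
    c=max(cv2.findContours(m,cv2.RETR_EXTERNAL,cv2.CHAIN_APPROX_NONE)[0],key=cv2.contourArea)+np.array([x0,y0])
    return cv2.approxPolyN(c,4).reshape(-1,2).astype(float),th
'''
open('h.py','w').write(s)
E
cat > m.py <<'E'
from h import *
t=cv2.imread('pics/top0.png');s=cv2.imread('pics/scene0.png')
qt,a=cover(t,(338,212,412,288));qs,b=cover(s,(245,195,322,262));print(qt.tolist(),qs.tolist(),a,b)
for n,q in(('top',qt),('scene',qs)):
    P=np.array([onz(n,u,.078) for u in q]);print(P[:,:2].round(4).tolist(),np.linalg.norm(P-np.roll(P,-1,0),axis=1).round(4),P.mean(0).round(4))
    E=P-np.roll(P,-1,0);print(np.degrees(np.arctan2(E[:,1],E[:,0])).round(1))
print(tri('top',qt.mean(0),'scene',qs.mean(0)))
E
python3 m.py
```

```text
[[406.0, 265.0], [354.0, 277.0], [343.0, 229.0], [394.0, 217.0]] [[316.0, 217.0], [296.0, 252.0], [248.0, 238.0], [270.0, 204.0]] 13.0 15.0
[[0.5903, -0.0942], [0.5706, 0.0011], [0.6598, 0.0185], [0.6802, -0.0764]] [0.0974 0.0909 0.097  0.0916] [ 0.6252 -0.0377  0.078 ]
[ -78.3 -169.   102.2   11.2]
[[0.5688, 0.0023], [0.6661, 0.022], [0.6862, -0.0749], [0.588, -0.0957]] [0.0993 0.099  0.1004 0.0998] [ 0.6273 -0.0366  0.078 ]
[-168.5  101.7   11.9  -79. ]
(array([ 0.62553564, -0.03810785,  0.07412299]), np.float64(3.8292361185022034e-05))
```

```bash
cat >> m.py <<'E'
px=lambda x,y:(320+x/4,180+y/4)
R=[onz('top',px(*p),.073) for p in((67,108),(282,60),(388,470),(165,520))];R=np.array(R);C=R.mean(0)
d=(R[0]-R[3]+R[1]-R[2]);th=np.arctan2(d[1],d[0]);u=np.array([np.cos(th),np.sin(th),0])
print('C',C,np.degrees(th),np.linalg.norm(d)/2,np.linalg.norm(R[0]-R[1]))
cov=np.mean([onz('top',q,.078) for q in qt],0);print('joint',(cov-C)@u, cov-C)
print('round',C-.05*u,'sq',C+.05*u,'dark bottom',onz('top',px(248,443),.065),'insert near corners',onz('top',px(191,480),.065),onz('top',px(333,447),.065))
E
python3 m.py
```

```text
[[406.0, 265.0], [354.0, 277.0], [343.0, 229.0], [394.0, 217.0]] [[316.0, 217.0], [296.0, 252.0], [248.0, 238.0], [270.0, 204.0]] 13.0 15.0
[[0.5903, -0.0942], [0.5706, 0.0011], [0.6598, 0.0185], [0.6802, -0.0764]] [0.0974 0.0909 0.097  0.0916] [ 0.6252 -0.0377  0.078 ]
[ -78.3 -169.   102.2   11.2]
[[0.5688, 0.0023], [0.6661, 0.022], [0.6862, -0.0749], [0.588, -0.0957]] [0.0993 0.099  0.1004 0.0998] [ 0.6273 -0.0366  0.078 ]
[-168.5  101.7   11.9  -79. ]
(array([ 0.62553564, -0.03810785,  0.07412299]), np.float64(3.8292361185022034e-05))
C [ 0.61716148 -0.04148541  0.073     ] 11.555449232488678 0.1960464517446323 0.10316727561806963
joint 0.008654252666610863 [0.00806543 0.00375558 0.005     ]
round [ 0.56817491 -0.05150122  0.073     ] sq [ 0.66614804 -0.0314696   0.073     ] dark bottom [ 0.54561568 -0.04998992  0.065     ] insert near corners [ 0.52932953 -0.02331797  0.065     ] [ 0.54290784 -0.08873955  0.065     ]
```

{"name": "drive_tool", "arguments": {
  "moves": [
    [0.03,0.05,0,0,0,-3],
    [0.055,0.105,0,0,0,-6],
    [0.08,0.16,0,0,0,-9],
    [0.11,0.215,0,0,0,-12],
    [0.135,0.265,0,0,0,-14.3]
  ],
  "claw": 0
}}

```text
clock: 0.72
eef_pos: [0.4189, -0.3174, 0.2014]
orientation: [0.995, 0.1, -0.0, -0.0]
ft_force: [0.9, -0.3, 0.1]
opening: 0.0
gripper_force: 0.0
```

{"name": "drive_tool", "arguments": {
  "moves": [
    [0.025,0.05,0,0,0,0],
    [0.05,0.105,0,0,0,0],
    [0.08,0.16,0,0,0,0],
    [0.105,0.215,0,0,0,0],
    [0.133,0.266,0,0,0,0]
  ]
}}

```text
clock: 1.35
eef_pos: [0.5513, -0.0521, 0.2014]
orientation: [0.995, 0.101, -0.0, 0.0]
ft_force: [0.8, -1.0, 0.3]
opening: -0.004
gripper_force: 0.0
```

{"name": "drive_tool", "arguments": {
  "moves": [
    [0,0,0,0,0,0],
    [0,0,0,0,0,0]
  ]
}}

```text
clock: 1.6
eef_pos: [0.5506, -0.0545, 0.2011]
orientation: [0.995, 0.101, -0.001, 0.0]
ft_force: [0.1, -0.3, 0.4]
opening: 0.002
gripper_force: 0.0
```

Run:
```python
from h import *
from station import arm
s=arm.sense();c=calibration('wrist');w=camera('wrist')
from scipy.spatial.transform import Rotation as R
print(s['clock'],s['eef_pos'],R.from_quat(s['orientation']).as_matrix().round(3).tolist(),s['opening'],s['ft_force'])
cv2.imwrite('pics/w1.png',w);print(c)
import json;np.savez('pics/w1.npz',mtx=c['mtx'],extrinsics=c['extrinsics'])
```

```text
1.6 [ 0.55057302 -0.05448819  0.20108838] [[0.98, 0.2, -0.002], [0.2, -0.98, -0.001], [-0.002, 0.0, -1.0]] 0.002043349966588992 [ 0.10096975 -0.25871312  0.43467325]
{'mtx': array([[381.64232875,   0.        , 319.84127465],
       [  0.        , 381.64232875, 239.1831968 ],
       [  0.        ,   0.        ,   1.        ]]), 'extrinsics': array([[ 2.00878880e-01, -9.28434216e-01, -3.12502132e-01,
         6.30136099e-01],
       [-9.79615709e-01, -1.90103554e-01, -6.49130365e-02,
        -3.72689749e-02],
       [ 8.59718280e-04,  3.19171656e-01, -9.47696531e-01,
         3.73845909e-01],
       [ 0.00000000e+00,  0.00000000e+00,  0.00000000e+00,
         1.00000000e+00]])}
```

View pics/w1.png

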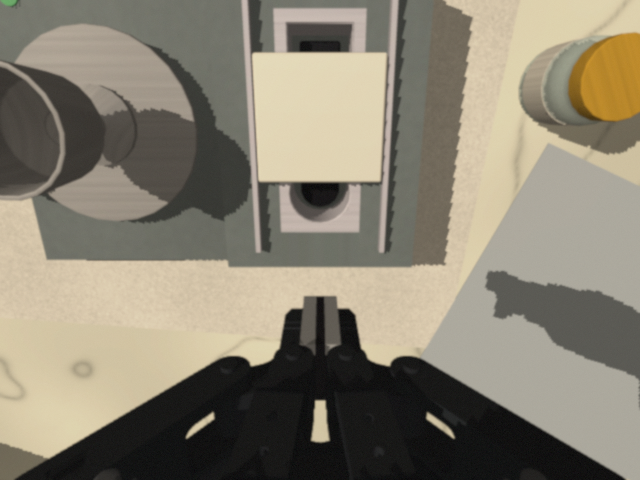

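The wrist view shows the tool aligned with the rails. The cover corners are at (253,53), (385,52), (381,183) and (258,183), and the lower corners of the round insert at (282,232) and (359,232).

Run:
```python
from h import *
c=dict(np.load('pics/w1.npz'));w=cv2.imread('pics/w1.png')
q,_=cover(w,(246,40,395,195));print(q.tolist())
P=np.array([onz('wrist',u,.078,c) for u in q]);print(P.round(4).tolist(),P.mean(0))
qt,_=cover(cv2.imread('pics/top0.png'),(338,212,412,288))
print([tri('wrist',a,'top',min(qt,key=lambda b:np.linalg.norm(onz('top',b,.078)-onz('wrist',a,.078,c))),c)[0].round(4).tolist() for a in q])
for p in((282,232),(359,232),(320,221)):print(p,onz('wrist',p,.065,c))
for p in((247,0),(259,252),(382,252)):print(p,onz('wrist',p,.074,c))
```

```text
[[387.0, 52.0], [381.0, 181.0], [258.0, 181.0], [251.0, 52.0]]
[[0.6779, -0.0759, 0.078], [0.5889, -0.0946, 0.078], [0.5697, -0.0008, 0.078], [0.6587, 0.0177, 0.078]] [ 0.62380837 -0.03839598  0.078     ]
[[0.6715, -0.0709, 0.1173], [0.5897, -0.0935, 0.0833], [0.5701, 0.0002, 0.0773], [0.6594, 0.0182, 0.0768]]
(282, 232) [ 0.52815387 -0.02567736  0.065     ]
(359, 232) [ 0.54126146 -0.08968681  0.065     ]
(320, 221) [ 0.54411763 -0.05531504  0.065     ]
(247, 0) [0.69048358 0.02573616 0.074     ]
(259, 252) [ 0.50992252 -0.01011253  0.074     ]
(382, 252) [ 0.53060825 -0.11115491  0.074     ]
```

{"name": "drive_tool", "arguments": {
  "moves": [
    [0,0,-0.04,0,0,0],
    [0,0.001,-0.08,0,0,0],
    [0,0.001,-0.11,0,0,0],
    [0,0.001,-0.129,0,0,0],
    [0,0.001,-0.129,0,0,0]
  ]
}}

```text
clock: 2.28
eef_pos: [0.5495, -0.0545, 0.0714]
orientation: [0.995, 0.099, -0.002, -0.0]
ft_force: [-0.7, -0.2, 0.4]
opening: 0.002
gripper_force: 0.0
```

{"name": "drive_tool", "arguments": {
  "moves": [
    [0.01,0.002,0,0,0,0],
    [0.02,0.004,0,0,0,0],
    [0.028,0.0057,0,0,0,0],
    [0.036,0.0073,0,0,0,0],
    [0.036,0.0073,0,0,0,0]
  ]
}}

```text
clock: 2.9
eef_pos: [0.5881, -0.0453, 0.073]
orientation: [0.995, 0.101, 0.0, -0.0]
ft_force: [-0.2, -0.3, -0.5]
opening: 0.003
gripper_force: 0.0
```

{"name": "drive_tool", "arguments": {
  "moves": [
    [0.006,0.0012,0,0,0,0],
    [0.012,0.0025,0,0,0,0],
    [0.018,0.0037,0,0,0,0],
    [0.023,0.0047,0,0,0,0],
    [0.023,0.0047,0,0,0,0]
  ]
}}

```text
clock: 3.52
eef_pos: [0.6107, -0.0408, 0.0728]
orientation: [0.995, 0.101, 0.0, -0.0]
ft_force: [0.6, -0.2, 0.7]
opening: -0.001
gripper_force: 0.0
```

{"name": "drive_tool", "arguments": {
  "moves": [
    [0.002,0.0004,0,0,0,0],
    [0.004,0.0008,0,0,0,0],
    [0.004,0.0008,0,0,0,0]
  ]
}}

```text
clock: 3.9
eef_pos: [0.6143, -0.0403, 0.0728]
orientation: [0.995, 0.1, 0.0, -0.0]
ft_force: [-0.7, 0.4, 0.9]
opening: -0.001
gripper_force: 0.0
```

Run:
```python
from h import *
c=calibration('wrist');w=camera('wrist');cv2.imwrite('pics/w2.png',w);np.savez('pics/w2.npz',mtx=c['mtx'],extrinsics=c['extrinsics'])
cv2.imwrite('pics/top2.png',camera('top'))
```

```text
(no output)
```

View pics/w2.png

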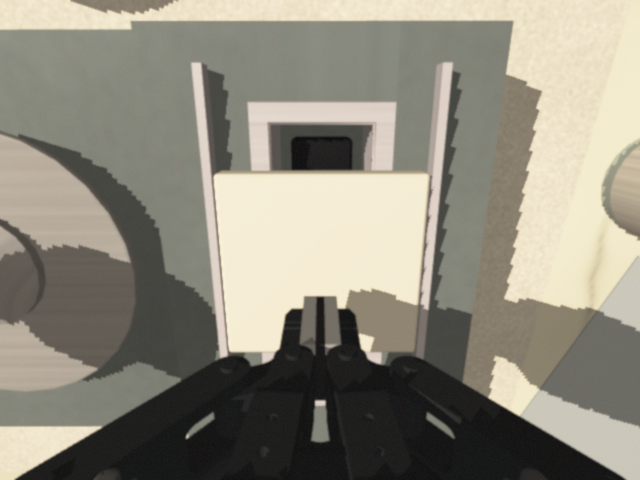

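The cover has hardly moved: the fingertip at (320,297) is over the cover plate, whose near edge is at row ~350. I'll measure where everything is now.

Run:
```python
from h import *
c=dict(np.load('pics/w2.npz'))
for p in((217,173),(429,173),(416,352),(228,352)):print(p,onz('wrist',p,.078,c).round(4),end=' ')
C=np.array(c['extrinsics']);K=c['mtx']
from station import arm
s=arm.sense();print(s['eef_pos'],s['ft_force'],s['joint_efforts'])
def proj(P):
    p=K@(C[:3,:3].T@(np.array(P)-C[:3,3]));return p[:2]/p[2]
print('tcp px',proj(s['eef_pos']),proj(np.r_[s['eef_pos'][:2],.078]))
q,_=cover(cv2.imread('pics/top2.png'),(338,195,412,288));print(q)
w=cv2.imread('pics/w2.png');t=cv2.imread('pics/top2.png')
M=np.zeros((600,800,3),'uint8')
M[:,:400]=cv2.resize(w[250:400,270:370],(400,600),interpolation=2);M[:560,400:]=cv2.resize(t[180:320,330:430],(400,560),interpolation=2)
cv2.imwrite('pics/c2.png',M)
```

```text
(217, 173) [0.6596 0.0158 0.078 ] (429, 173) [ 0.6782 -0.0752  0.078 ] (416, 352) [ 0.5886 -0.0952  0.078 ] (228, 352) [ 5.692e-01 -5.000e-04  7.800e-02] [ 0.61414393 -0.04029157  0.07276468] [-0.23520363 -0.83848523  0.17235029] [-2.15999654e-02 -4.33088243e+01 -2.75791258e+00 -2.13617295e+01
  8.11699312e-03 -3.50225841e-03 -9.69250254e-05]
tcp px [321.38894831 283.79810982] [321.43607062 288.42695837]
[[374. 256.]
 [391. 270.]
 [354. 278.]
 [349. 256.]]
```

View pics/c2.png

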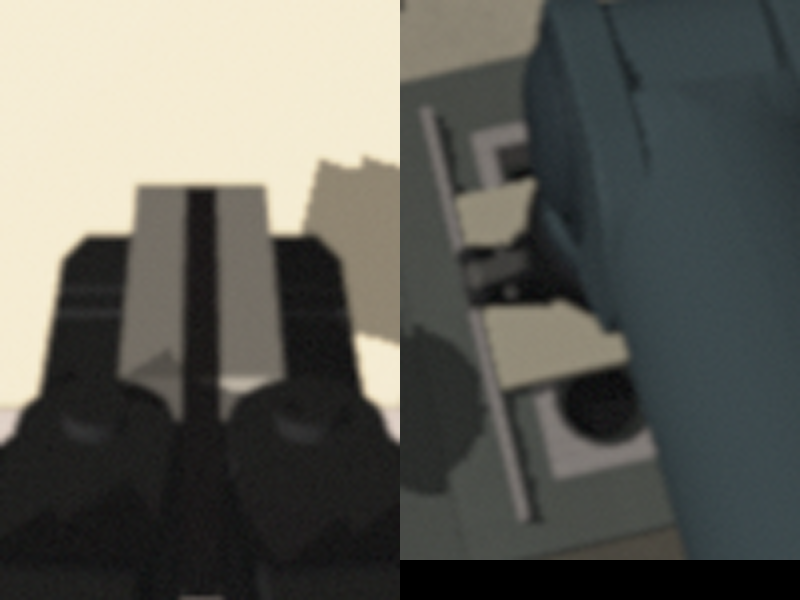

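Run:
```python
from h import *
from scipy.spatial.transform import Rotation as R
from station import arm
c=dict(np.load('pics/w2.npz'));s=arm.sense();Rt=R.from_quat(s['orientation']).as_matrix();p=np.array(s['eef_pos'])
o,d=ray('wrist',(320,296.3),c);o=Rt.T@(o-p);d=Rt.T@d;print('cam in tool',o)
for x in(.011,.008,.0,-.011):print(x,o+d*(x-o[0])/d[0])
print(arm.sense()['opening'],[a for a in dir(arm) if a[0]!='_'])
# widths across
a,b=[Rt.T@ray('wrist',(u,296.3),c)[1] for u in(304,336.5)];k=(0-o[2])/a[2];print((o+a*k)[:2],(o+b*k)[:2])
```

```text
cam in tool [ 0.08126869 -0.00090706 -0.17296165]
0.011 [ 0.011      -0.00073085 -0.03511856]
0.008 [ 0.008      -0.00072333 -0.02923359]
0.0 [ 0.         -0.00070327 -0.01354033]
-0.011 [-0.011      -0.00067569  0.0080379 ]
-0.003400488371589447 ['IKError', 'sense', 'tcp_to_grasp']
[-0.00690491 -0.00873522] [-0.00688776  0.00761406]
```

The wrist view suggests the real tips sit higher or farther back than the reported TCP. I'll touch the cover top gently to find the true tip height.

{"name": "drive_tool", "arguments": {
  "moves": [
    [0,0,-0.002,0,0,0],
    [0,0,-0.004,0,0,0],
    [0,0,-0.004,0,0,0]
  ]
}}

```text
clock: 4.38
eef_pos: [0.6139, -0.0403, 0.0684]
orientation: [0.995, 0.1, -0.0, -0.0]
ft_force: [-0.1, 0.1, 0.7]
opening: -0.002
gripper_force: 0.0
```

{"name": "drive_tool", "arguments": {
  "moves": [
    [0,0,-0.002,0,0,0],
    [0,0,-0.004,0,0,0],
    [0,0,-0.004,0,0,0]
  ]
}}

```text
clock: 4.75
eef_pos: [0.614, -0.0403, 0.0645]
orientation: [0.995, 0.1, -0.0, -0.0]
ft_force: [-0.2, -0.2, -0.5]
opening: -0.001
gripper_force: 0.0
```

{"name": "drive_tool", "arguments": {
  "moves": [
    [0,0,-0.002,0,0,0],
    [0,0,-0.003,0,0,0],
    [0,0,-0.003,0,0,0]
  ]
}}

```text
clock: 5.12
eef_pos: [0.6141, -0.0402, 0.0616]
orientation: [0.995, 0.1, -0.0, -0.0]
ft_force: [0.4, 0.2, 0.8]
opening: 0.001
gripper_force: 0.0
```

{"name": "drive_tool", "arguments": {
  "moves": [
    [0,0,-0.002,0,0,0],
    [0,0,-0.002,0,0,0]
  ]
}}

```text
clock: 5.38
eef_pos: [0.614, -0.0402, 0.0596]
orientation: [0.995, 0.1, -0.0, -0.0]
ft_force: [0.9, 0.3, 0.7]
opening: 0.0
gripper_force: 0.0
```

{"name": "drive_tool", "arguments": {
  "moves": [
    [0,0,-0.002,0,0,0],
    [0,0,-0.002,0,0,0]
  ]
}}

```text
clock: 5.62
eef_pos: [0.614, -0.0403, 0.0575]
orientation: [0.995, 0.1, -0.0, -0.0]
ft_force: [-0.2, 0.3, -0.3]
opening: -0.0
gripper_force: 0.0
```

{"name": "drive_tool", "arguments": {
  "moves": [
    [0,0,-0.002,0,0,0],
    [0,0,-0.004,0,0,0],
    [0,0,-0.004,0,0,0]
  ]
}}

```text
clock: 6.0
eef_pos: [0.614, -0.0403, 0.0535]
orientation: [0.995, 0.1, -0.0, -0.0]
ft_force: [0.2, 0.1, 0.5]
opening: 0.002
gripper_force: 0.0
```

{"name": "drive_tool", "arguments": {
  "moves": [
    [0,0,-0.002,0,0,0],
    [0,0,-0.003,0,0,0],
    [0,0,-0.003,0,0,0]
  ]
}}

```text
clock: 6.38
eef_pos: [0.6141, -0.0402, 0.0506]
orientation: [0.995, 0.1, -0.0, -0.0]
ft_force: [-0.4, 0.6, -0.4]
opening: 0.001
gripper_force: 0.0
```

{"name": "drive_tool", "arguments": {
  "moves": [
    [0,0,-0.002,0,0,0],
    [0,0,-0.002,0,0,0]
  ]
}}

```text
clock: 6.62
eef_pos: [0.6143, -0.0403, 0.0488]
orientation: [0.995, 0.1, 0.0, -0.0]
ft_force: [-0.5, 0.0, 0.3]
opening: -0.0
gripper_force: 0.0
```

{"name": "drive_tool", "arguments": {
  "moves": [
    [0,0,-0.002,0,0,0],
    [0,0,-0.002,0,0,0]
  ]
}}

```text
clock: 6.88
eef_pos: [0.6158, -0.04, 0.0487]
orientation: [0.995, 0.101, 0.001, 0.0]
ft_force: [-1.2, 0.1, 7.4]
opening: 0.001
gripper_force: 3.1
```

{"name": "drive_tool", "arguments": {
  "moves": [
    [0,0,-0.002,0,0,0],
    [0,0,-0.002,0,0,0]
  ]
}}

```text
clock: 7.12
eef_pos: [0.6178, -0.0396, 0.0486]
orientation: [0.995, 0.101, 0.003, 0.0]
ft_force: [-0.5, 1.0, 11.4]
opening: -0.002
gripper_force: 5.7
```

{"name": "drive_tool", "arguments": {
  "moves": [
    [0,0,-0.001,0,0,0],
    [0,0,-0.0015,0,0,0],
    [0,0,-0.0015,0,0,0]
  ]
}}

```text
clock: 7.5
eef_pos: [0.6192, -0.0394, 0.0486]
orientation: [0.995, 0.101, 0.005, 0.0]
ft_force: [-1.0, 1.4, 15.7]
opening: -0.0
gripper_force: 7.7
```

Contact came at a TCP reading of 0.0488 against a cover top of 0.078. So the real tip is about 29 mm above the reported TCP, which agrees with the wrist-image ray. I'll back off and redo the push with that offset.

{"name": "drive_tool", "arguments": {
  "moves": [
    [0,0,0.035,0,0,0],
    [-0.03,-0.006,0.035,0,0,0],
    [-0.064,-0.013,0.035,0,0,0],
    [-0.064,-0.013,0.015,0,0,0],
    [-0.064,-0.013,0.005,0,0,0]
  ]
}}

```text
clock: 8.12
eef_pos: [0.5493, -0.0535, 0.0475]
orientation: [0.995, 0.1, -0.001, -0.0]
ft_force: [0.4, 0.4, -0.2]
opening: 0.003
gripper_force: 0.0
```

{"name": "drive_tool", "arguments": {
  "moves": [
    [0,0,-0.004,0,0,0],
    [0,0,-0.007,0,0,0],
    [0,0,-0.007,0,0,0]
  ]
}}

```text
clock: 8.5
eef_pos: [0.5507, -0.0531, 0.0413]
orientation: [0.995, 0.101, 0.0, -0.0]
ft_force: [-0.6, 0.6, 0.1]
opening: 0.003
gripper_force: 0.0
```

Run:
```python
from h import *
from station import arm
c=calibration('wrist');w=camera('wrist');cv2.imwrite('pics/w3.png',w);np.savez('pics/w3.npz',mtx=c['mtx'],extrinsics=c['extrinsics'])
s=arm.sense();print(s['eef_pos'],s['ft_force'])
```

```text
[ 0.55073885 -0.05311564  0.04148839] [-0.1452418   0.15654935 -0.14186493]
```

View pics/w3.png

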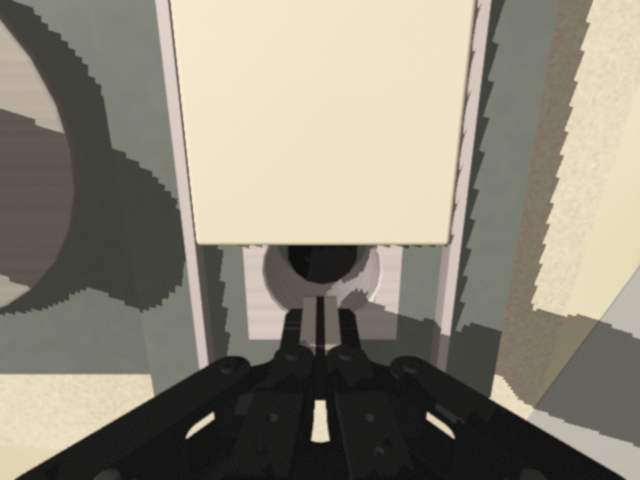

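The tip at (320,297) is now behind the cover's end face (row 244), above the round well. I'm pushing now.

{"name": "drive_tool", "arguments": {
  "moves": [
    [0.01,0.002,0,0,0,0],
    [0.02,0.004,0,0,0,0],
    [0.028,0.0057,0,0,0,0],
    [0.036,0.0073,0,0,0,0],
    [0.042,0.0085,0,0,0,0]
  ]
}}

```text
clock: 9.18
eef_pos: [0.5924, -0.0447, 0.0411]
orientation: [0.995, 0.1, -0.0, -0.0]
ft_force: [-1.9, -0.4, 1.1]
opening: 0.001
gripper_force: 0.9
```

{"name": "drive_tool", "arguments": {
  "moves": [
    [0.006,0.0012,0,0,0,0],
    [0.012,0.0025,0,0,0,0],
    [0.018,0.0037,0,0,0,0],
    [0.018,0.0037,0,0,0,0]
  ]
}}

```text
clock: 9.68
eef_pos: [0.6103, -0.041, 0.041]
orientation: [0.995, 0.101, -0.0, -0.0]
ft_force: [-1.8, -0.8, 0.4]
opening: -0.004
gripper_force: 0.9
```

{"name": "drive_tool", "arguments": {
  "moves": [
    [0.002,0.0004,0,0,0,0],
    [0.002,0.0004,0,0,0,0]
  ]
}}

```text
clock: 9.93
eef_pos: [0.6102, -0.041, 0.0409]
orientation: [0.995, 0.1, -0.002, 0.0]
ft_force: [-6.2, -0.5, 2.8]
opening: 0.0
gripper_force: 2.7
```

The stop was felt at TCP x=0.6102, as predicted, with 6 N. Next I retract over the round well and check.

{"name": "drive_tool", "arguments": {
  "moves": [
    [-0.02,-0.004,0,0,0,0],
    [-0.044,-0.009,0,0,0,0],
    [-0.044,-0.009,0,0,0,0]
  ]
}}

```text
clock: 10.3
eef_pos: [0.5676, -0.0502, 0.0413]
orientation: [0.995, 0.1, 0.0, 0.0]
ft_force: [0.2, -0.4, 0.4]
opening: -0.003
gripper_force: 0.0
```

Run:
```python
from h import *
from station import arm
c=calibration('wrist');w=camera('wrist');cv2.imwrite('pics/w4.png',w)
s=arm.sense();print(s['eef_pos'],s['ft_force'])
K=c['mtx'];T=np.array(c['extrinsics'])
o,d=ray('wrist',(320,296.3),c);
C=np.array([.617,-.041]);u=np.array([.98,.199])
for j in(.004,.096):
    p=K@(T[:3,:3].T@(np.r_[C+j*u,.078]-T[:3,3]));print('expected edge row',j,p[:2]/p[2])
```

```text
[ 0.56920266 -0.04972263  0.04170771] [0.26434145 0.17516109 0.78819044]
expected edge row 0.004 [324.41012479 189.99918317]
expected edge row 0.096 [ 325.85719242 -129.94777719]
```

View pics/w4.png

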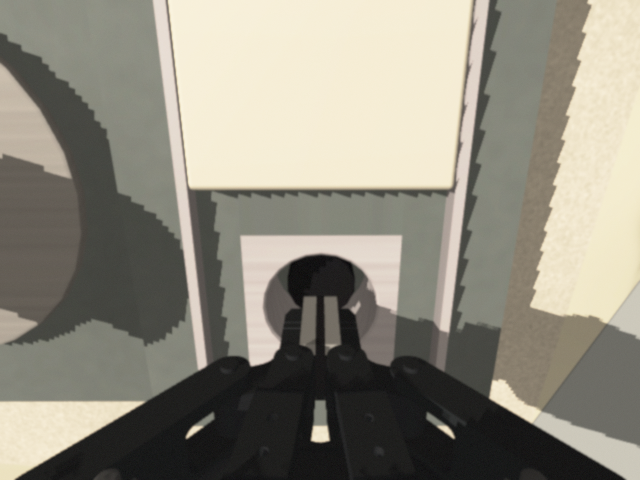

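The cover edge is at row 188 (190 expected at the stop), the round well is open, and the fingers are centred on it at column 321. Descending.

{"name": "drive_tool", "arguments": {
  "moves": [
    [0,0,-0.01,0,0,0],
    [0,0,-0.018,0,0,0],
    [0,0,-0.023,0,0,0],
    [0,0,-0.023,0,0,0]
  ]
}}

```text
clock: 10.85
eef_pos: [0.5677, -0.0495, 0.0173]
orientation: [0.995, 0.101, -0.001, -0.0]
ft_force: [1.0, 0.6, -0.0]
opening: 0.0
gripper_force: 0.0
```

{"name": "drive_tool", "arguments": {
  "moves": [
    [0,0,-0.003,0,0,0],
    [0,0,-0.006,0,0,0],
    [0,0,-0.006,0,0,0]
  ]
}}

```text
clock: 11.22
eef_pos: [0.5686, -0.0497, 0.0126]
orientation: [0.995, 0.1, 0.0, 0.0]
ft_force: [-0.2, 0.4, 2.1]
opening: -0.003
gripper_force: 1.0
```

Contact with the key at about 0.0135, as expected. I keep pressing to the bottom.

{"name": "drive_tool", "arguments": {
  "moves": [
    [0,0,-0.003,0,0,0],
    [0,0,-0.005,0,0,0],
    [0,0,-0.005,0,0,0]
  ]
}}

```text
clock: 11.6
eef_pos: [0.5687, -0.0496, 0.0077]
orientation: [0.995, 0.1, 0.0, 0.0]
ft_force: [-1.5, 0.3, 4.6]
opening: -0.002
gripper_force: 2.4
```

{"name": "drive_tool", "arguments": {
  "moves": [
    [0,0,-0.002,0,0,0],
    [0,0,-0.002,0,0,0]
  ]
}}

```text
clock: 11.85
eef_pos: [0.5688, -0.0497, 0.0075]
orientation: [0.995, 0.1, 0.0, 0.0]
ft_force: [-4.6, 0.4, 14.9]
opening: -0.001
gripper_force: 7.4
```

Bottomed: 15 N and no further travel. Hold for about a second, then draw out and clear.

{"name": "drive_tool", "arguments": {
  "moves": [
    [0,0,0,0,0,0],
    [0,0,0,0,0,0],
    [0,0,0,0,0,0],
    [0,0,0,0,0,0],
    [0,0,0,0,0,0]
  ]
}}

```text
clock: 12.48
eef_pos: [0.5688, -0.0497, 0.0075]
orientation: [0.995, 0.1, 0.0, 0.0]
ft_force: [-4.1, 0.4, 14.4]
opening: -0.005
gripper_force: 7.3
```

{"name": "drive_tool", "arguments": {
  "moves": [
    [0,0,0,0,0,0],
    [0,0,0,0,0,0],
    [0,0,0.015,0,0,0],
    [0,0,0.04,0,0,0],
    [0,0,0.08,0,0,0]
  ]
}}

```text
clock: 13.1
eef_pos: [0.566, -0.0497, 0.0842]
orientation: [0.995, 0.1, -0.002, -0.0]
ft_force: [-0.0, 0.0, 1.3]
opening: 0.002
gripper_force: 0.0
```

{"name": "drive_tool", "arguments": {
  "moves": [
    [0,0,0.05,0,0,0],
    [-0.02,0,0.1,0,0,0],
    [-0.06,-0.02,0.14,0,0,0],
    [-0.06,-0.02,0.14,0,0,0]
  ]
}}

```text
clock: 13.6
eef_pos: [0.5085, -0.0722, 0.2289]
orientation: [0.995, 0.098, 0.003, 0.002]
ft_force: [-0.1, -0.7, 0.4]
opening: -0.001
gripper_force: 0.0
```

Run:
```python
from h import *
from station import arm
w=camera('wrist');cv2.imwrite('pics/w5.png',w);s=arm.sense();print(s['clock'],s['eef_pos'],s['ft_force'])
```

```text
13.65 [ 0.50833204 -0.07082919  0.22676636] [ 0.25114711  0.03024768 -0.1544405 ]
```

View pics/w5.png

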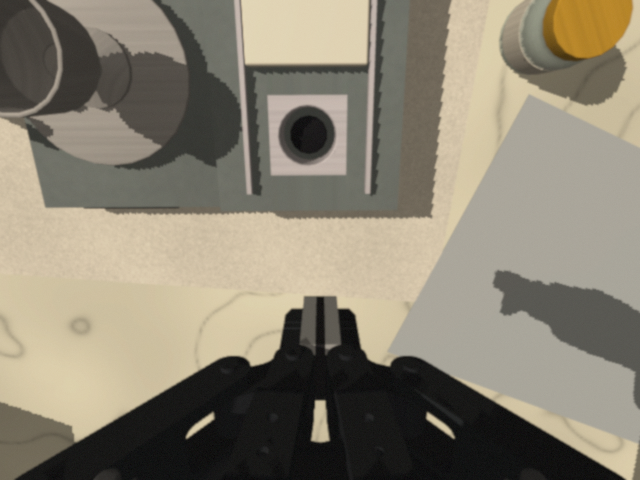

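The round well at (307,134) is fully open, the cover is at its far stop with its edge at row 65, and the goblet and jar are in place. I'm handing in.

```bash
python3 -c "
from station import ticket
print(ticket.job_done())"
```

```text
the job is handed in; nothing more can be done
None
```

I handed the job in at about 13.7 s; no verdict came back: the cover is at its stop over the square well, the tare key was held at the bottom for about a second and let go, and I touched only the cover and the tare key (one ~16 N touch on the cover's top found the real fingertips about 29 mm above the reported TCP).

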